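# Close the canister in the slanted stand by feeling for the thread start

### The arm

A 6-joint arm with a two-finger parallel gripper is mounted at the origin on a cart in front of the work surface, level with it; the furniture and walls round the work are solid. World frame = base frame: x ahead of the robot, y to its left, z up, the work surface at z = 0. Lengths are in mm, angles in rad, forces in N, time in s.
With the tool pointing down it reaches from about 300 to 825 mm from the base axis. Payload 5.4 kg.
Tool frame: the origin (TCP) lies between the finger pads; the fingertips stand 17 mm ahead of it and the grasp point (between the pads) lies 2 mm behind it; z points along the fingers, y is the line along which they close (so a half turn about z gives the same grasp; the last joint's range is limited). The gripper opens to 92 mm and grips with 3 to 60 N. Pads are 20 mm wide; open, the fingers measure 128 mm over their backs; the gripper's body (75 mm by 189 mm) begins 69 mm behind the grasp point.
Start: joints at [1.078, 0.158, 1.597, -0, 1.386, -0.21], TCP at [160.462, 552.14, 231.601] pointing down, gripper open.
Joint ranges: [-2.91, 2.91], [-0.94, 2.29], [0.18, 2.7], [-1.29, 4.43], [0.17, 2.64], [-3, 3]. Speed limits (rad/s): [2.57, 2.57, 3.14, 3.14, 3.14, 3.14].

### API

Orientations are given as [roll, pitch, yaw] about the fixed x, y, z axes, in that order (R = Rz(yaw) Ry(pitch) Rx(roll)).
In Python, from bench import r, optics, finder gives the robot as it stands.
- The arm moves only by the tool apply_moves, never from a script. Its argument "targets" is a list of rows, each an object of numbers: "dx", "dy", "dz": the shift along the tool's x, y, z in units of 25 mm (1.0 is 25 mm); "wx", "wy", "wz": the turn, a rotation vector about the tool's x, y, z in units of 6 degrees (1.0 is 6 degrees); "gripper": the opening, from -1 (shut) to 1 (fully open), so that 0 is half open. A call has 1 to 12 rows; each row is the pose to reach, as a shift and turn from the pose commanded when the call began, along the tool's axes at that moment; what a row does not reach only later rows make up. A row lasts 1/12 s, in which the tool goes at most 41.7 mm and 7.16 degrees, less where a joint would pass 70% of its speed; a pose out of reach is approached as far as the arm can. A call with a gripper value outside its range is refused whole. The fingers move at their own pace and stop on an object; the grip force is fixed at half the most. Time passes only in rows, so rows that repeat a pose let the fingers close. It gives the time, the measured TCP pose, the force, the opening and the grip force at its end, in the units of the state.
- r.state(): the state, without advancing time (a new reading comes with each control period).
- optics.read_camera(name): name is "side" or "top"; returns (picture, depth): 400x640x3 uint8, blue, green, red; 400x640 float32, mm along the optical axis (not along the pixel's ray), 0 where there is no reading.
- optics.camera_model(name): a dict with "mtx" (3x3 intrinsics, pixels), "R" (3x3) and "t" (3): a world point X has camera coordinates R X + t. Camera axes: x right, y down, z forward; pixel columns grow to the right and rows downward; lengths in mm; the calibration is good to about 2 mm. A picture is of the moment at which its call begins. camera_model takes no time and is no camera call.
- r.hand_in(): hands the job in; it is judged then, once.
Trained networks look in the newest picture that a camera, given by its name, has taken for a name from the list of things; names that differ only in an ending like _2 or _b are one class to them, and where a whole thing is asked for, a point or a joint stands for the part that bears it (a point fixed in the world has none). Each returns a list of dicts, best first, with "score" (0 to 1); they miss things now and then, are a little off and sometimes report something else, mostly with a low value. They report only what shows in the picture. A call takes as long as a camera call. They do not tell look-alikes from the thing itself.
- finder.find_in(camera, label): "position" ([x, y, z] in mm, in the coordinates of the camera as it stood for that picture, good to about 4 mm: the middle of the surface that is visible of it).
- finder.silhouettes(camera, label): "region" (400x640 bool, what is visible of it).
The state is a dict: "t": time; "joint_positions": joint angles; "joint_vel": joint speeds; "effort": joint torques, N m; "tcp_pos": TCP position; "tcp_rot": TCP orientation; "ft_force": force on the tool from outside, world axes, zero at the start; "moment": the same for the moment, N m; "finger_gap": finger opening in mm; "finger_force": force on a finger pad.
Only numpy, scipy, OpenCV 4.12 (cv2) and the standard library are available. Lean on these libraries where they do the work, as an engineer would, in place of code of your own. Each camera call takes 0.05 s, during which the arm holds its last target. There are 200 camera calls.

### The job

Pick up the grey screw cap, set it square on the slanted neck of the metal canister, and screw it on fully home, then let go. The thread start cannot be seen and going clockwise from the wrong place jams, so feel for it: turn the cap backward (anticlockwise) with light pressure until it drops, then clockwise to the stop. Leave the other things on the table where they are.

Things in the scene. Friction and masses are not known exactly. Their poses are not given: they have to be found in the camera images.
- cap: plain grey round screw cap, 63 mm across with a finely ribbed side, 28 mm high, 50 to 100 g, lying mouth down on the table. Origin: centre of its open rim (underside); z points out through its closed top. Inside it is 20 mm deep and 56 mm wide.
- cap_lugs (a point): point on the cap's axis, 5 mm above its rim, level with the undersides of its three inner lugs. The lugs are 120 degrees apart, 5 mm wide, 3 mm high and reach in to 23 mm from the axis. On the thread the cap turns almost freely (under 0.15 N m); at a rib or at the home stop the turning moment climbs past 0.5 N m; no more is needed.
- stand: slanted wooden stand, fixed to the table, that grips a metal canister (body 90 mm across) leaning 30 degrees from vertical toward the stand's -x side. Base 170 x 150 mm, cheeks 99 mm high. Origin: centre of its underside. It holds the canister firmly, at any turn about the canister's axis.
- mouth (a point): centre of the canister's open mouth, about 176 mm above the table. z points out of it along the neck's axis, 30 degrees from vertical; x and y belong to the stand and say nothing of the thread. Neck 41 mm across (52 over the thread), top bevelled; the cap has 2 mm of play sideways on it. Screwed fully home, at a hard stop, the cap's rim is 20 mm below this point along the axis.
- thread_top (a point): point on the neck's axis 3 mm below the mouth, level with the upper ends of the thread ridges; z as at the mouth. Right-hand thread (clockwise, looking onto the cap, tightens), three starts 120 degrees apart at an unknown turn, 21 mm travel per turn, ridges 3 mm thick. Set on at any turn, the cap comes to rest with its rim 7 to 15 mm below the mouth.
- neck_foot (a point): point on the neck's axis 30 mm below the mouth, level with the canister's shoulder. 70 degrees past each start a 3 mm high rib jams a cap turned clockwise from before it. Turned anticlockwise under a few N the cap rises up to 5 mm, then within 120 degrees drops 4 to 7 mm (3 mm or less is only a rib: go on back) to 13 to 15 mm below the mouth; thence 100 to 140 degrees clockwise to the stop.
- paste_bowl: bystander: white paste bowl, 118 mm across, 50 mm high; origin at the centre of its underside
- tape_white: bystander: narrow roll of pale tape, 68 mm across, 18 mm high; origin at the centre of its underside
- stapler: bystander: stapler, 36x125x43 mm; origin at the centre of its underside
- sanding_block: bystander: wooden sanding block, 40x70x26 mm; origin at the centre of its underside
- tape_kraft: bystander: wide roll of brown tape, 104 mm across, 40 mm high; origin at the centre of its underside
Not all that is in view belongs to the job. Of the things like the cap, leave any that is brown, green or red; of the rest the smaller one is meant.

How it is judged (in metres and radians):
On the way:
1. the cap sits square on the neck, not yet screwed on (its rim 4 to 16 mm below the mouth) (x of cap in the frame of mouth between -0.004 and 0.004 m and y of cap in the frame of mouth between -0.004 and 0.004 m and angle between the z axis of cap and the z axis of mouth, either way round below 0.08 rad and z of cap in the frame of mouth between -0.0163 and -0.004 m), for 0.2 s.
At the end, for the whole second after the job is handed in: The cap is screwed fully home on the canister: rim at least 18.7 mm below the mouth (home is 20 mm), square to the neck within 4.5 degrees and centred within 4 mm, at rest and released (x of cap in the frame of mouth between -0.004 and 0.004 m and y of cap in the frame of mouth between -0.004 and 0.004 m and angle between the z axis of cap and the z axis of mouth, either way round below 0.08 rad and z of cap in the frame of mouth below -0.0187 m and linear speed of cap below 0.02 m/s and angular speed of cap below 0.1 rad/s); the robot touches nothing.
It fails at once if a bystander on the table is moved by more than 30 mm (distance of any of paste_bowl, tape_white, stapler, sanding_block, tape_kraft from where it was at the start of the episode above 0.03 m).
It also fails if it takes over 72 s, if anything falls off the work surface, if the arm or the gripper's body presses on something with over 40 N, if the wrist force passes 120 N, or if a joint passes its speed limit or range.

## Working session

There is one attempt and no reset: what is moved stays moved. The work goes in short steps, Python scripts to look and compute and a tool call to move; the robot and the scene stay as the last step left them, time stands still between calls to the robot, and variables do not carry over. Pictures are saved under pics/ and viewed, at most 10 in all, crops included, and the job is handed in when it is done.

Besides the shell and the picture viewer there is one more tool, called after "Emit:" in YAML: its name, and indented under it one key for each argument. apply_moves: Moves the arm, as the interface text tells. Its arguments: {"type":"object","properties":{"targets":{"type":"array"}},"required":["targets"]}

```bash
mkdir -p pics; cat > h.py <<'E'
import numpy as np, cv2
from bench import r, optics, finder
from scipy.spatial.transform import Rotation as Ro
def w(cam,p):
    m=optics.camera_model(cam); return np.array(m["R"]).T@(np.array(p)-np.array(m["t"]).ravel())
def cloud(cam,d):
    m=optics.camera_model(cam); K=np.array(m["mtx"]); v,u=np.indices(d.shape)
    P=np.stack([(u-K[0,2])/K[0,0]*d,(v-K[1,2])/K[1,1]*d,d],-1)
    W=(P-np.array(m["t"]).ravel())@np.array(m["R"]); W[d==0]=np.nan; return W
E
python3 - <<'E'
from h import *
print(r.state())
for c in ["side","top"]:
    im,d=optics.read_camera(c); cv2.imwrite(f"pics/{c}0.png",im); np.save(f"{c}.npy",d)
    m=optics.camera_model(c);print(c,-np.array(m["R"]).T@np.array(m["t"]).ravel(), np.array(m["R"])[2])
    for n in ["cap","stand","mouth","paste_bowl","tape_white","stapler","sanding_block","tape_kraft"]:
        for f in finder.find_in(c,n)[:4]:
            p=f["position"];K=np.array(m["mtx"]);q=K@np.array(p)
            print(n,round(f["score"],2),w(c,p).round(),(q[:2]/q[2]).round())
E
```

```text
{'t': 0.0, 'joint_positions': array([ 1.07790554e+00,  1.59067924e-01,  1.59824968e+00, -3.17921848e-05,
        1.38618095e+00, -2.10108630e-01]), 'joint_vel': array([ 0.00013548,  0.00096159, -0.00039768,  0.00022379, -0.00060213,
        0.00056343]), 'effort': array([ 6.91385458e-05, -3.85571229e+01, -3.22110844e+01,  7.00335740e-02,
        3.78956634e-02, -1.18783778e-04]), 'tcp_pos': array([160.18362236, 551.60874782, 230.59954913]), 'tcp_rot': array([-3.13972215e+00, -3.66953516e-04,  2.85881602e+00]), 'ft_force': array([-0.5130857 , -0.36002928, -0.21440919]), 'moment': array([-0.02455933,  0.00904061, -0.03220594]), 'finger_force': 0.0, 'finger_gap': 91.97981638259255}
side [ 479.07102549 -789.41796702  822.30794567] [ 0.04947367  0.73884574 -0.67205604]
cap 0.86 [ 545. -259.   30.] [326. 297.]
cap 0.84 [ 482. -381.   39.] [302. 344.]
cap 0.81 [ 491. -157.   26.] [302. 266.]
cap 0.77 [ 352. -386.   41.] [242. 349.]
stand 0.82 [636. -19.  87.] [351. 212.]
mouth 0.82 [625.  -2. 132.] [348. 196.]
paste_bowl 0.91 [ 359. -193.   32.] [251. 279.]
tape_white 0.56 [360.  25.  18.] [256. 222.]
stapler 0.5 [603. 276.  40.] [329. 164.]
sanding_block 0.84 [413. -80.  27.] [273. 246.]
tape_kraft 0.91 [ 701. -279.   39.] [391. 299.]
tape_kraft 0.42 [630.  -4. 129.] [350. 197.]
top [ 450.52126952  -67.50044679 1466.91113662] [ 0.06329368  0.00991606 -0.99794568]
cap 0.8 [ 549. -246.   32.] [376. 198.]
cap 0.77 [ 483. -369.   43.] [416. 219.]
cap 0.65 [ 362. -374.   44.] [418. 258.]
cap 0.61 [474.  18.  30.] [292. 221.]
stand 0.62 [632.  13.  93.] [293. 169.]
mouth 0.92 [640.  14. 133.] [292. 164.]
paste_bowl 0.86 [ 362. -204.   33.] [363. 257.]
tape_white 0.5 [360.  40.  20.] [285. 257.]
stapler 0.78 [610. 267.  49.] [213. 177.]
sanding_block 0.74 [413. -81.  29.] [323. 241.]
tape_kraft 0.74 [ 699. -273.   42.] [385. 150.]
```

```bash
python3 - <<'E'
import cv2,numpy as np
a=cv2.imread("pics/side0.png")[130:400,200:440];b=cv2.imread("pics/top0.png")[120:300,180:460]
cv2.imwrite("pics/a.png",cv2.resize(a,None,fx=2.2,fy=2.2,interpolation=2));cv2.imwrite("pics/b.png",cv2.resize(b,None,fx=2.8,fy=2.8,interpolation=2))
E
```

```text
(no output)
```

View pics/a.png

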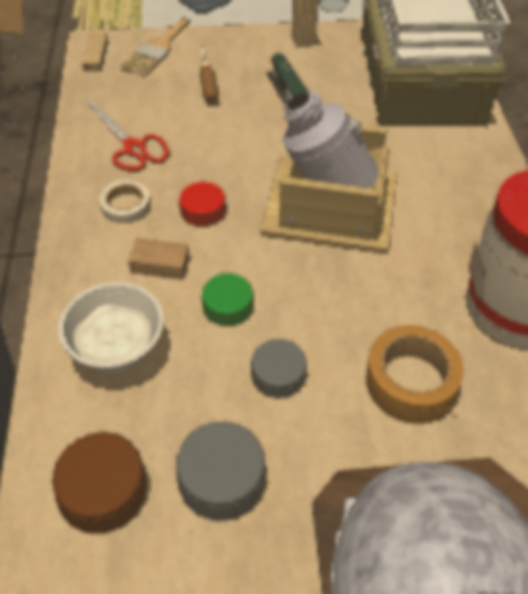

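View pics/b.png

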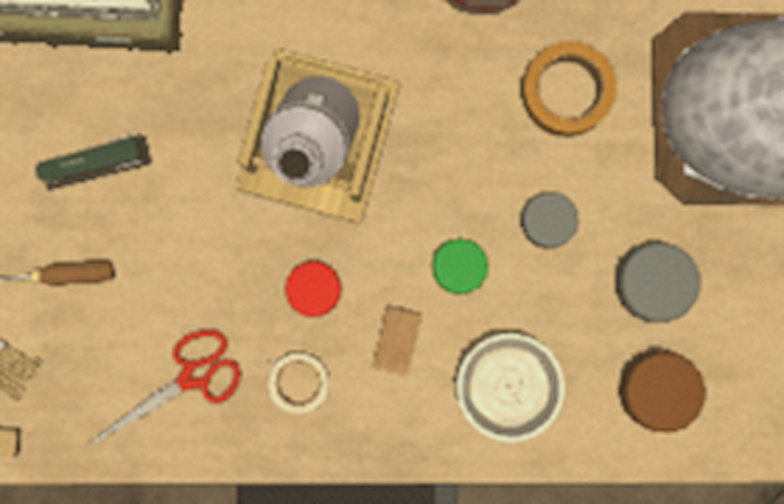

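The meant cap is the small grey one: side pixel (326,297), top pixel (376,198). The big grey, brown, green and red ones are decoys. The canister leans towards the robot, with its mouth near top pixel (285,178).

```bash
cat > fit.py <<'E'
from h import *
from scipy.optimize import least_squares
D={c:np.load(c+".npy") for c in ["side","top"]}
W={c:cloud(c,D[c]) for c in D}
for c in D:
    P=W[c].reshape(-1,3); P=P[~np.isnan(P[:,0])]
    t=P[(np.hypot(P[:,0]-547,P[:,1]+250)<60)]
    print(c,"table z",np.median(t[t[:,2]<12][:,2]))
    q=t[t[:,2]>22]; print(" cap top n",len(q),"mean",q.mean(0).round(1),"medz",np.median(q[:,2]),"mid",((q.min(0)+q.max(0))/2).round(1),(np.ptp(q,axis=0)).round(1))
    m=optics.camera_model(c); K=np.array(m["mtx"]); print(K[0,0])
# base plate edges: rectangular fit of points above the table around stand
P=np.concatenate([W[c].reshape(-1,3) for c in D]); src=np.repeat([0,1],D["top"].size)
ok=~np.isnan(P[:,0]); P=P[ok]; src=src[ok]
k=(np.hypot(P[:,0]-630,P[:,1]-10)<140)&(P[:,2]>5); P=P[k];src=src[k]
tp=P[(src==1)]
print("stand rect",cv2.minAreaRect(tp[:,:2].astype(np.float32)))
for s in (0,1):
    w_=P[(src==s)&(P[:,2]>150)]; print("high pts",s,len(w_),w_.mean(0).round(),w_.max(0).round())
def ax(p):
    a=p[2]; l=np.array([np.cos(a),np.sin(a),0]); return np.array([p[0],p[1],176.]),l*.5+np.array([0,0,np.cos(np.pi/6)])
Q=P[P[:,2]>105]; sq=src[P[:,2]>105]
def res(p,Q):
    m,z=ax(p); d=Q-m; s=d@z; rr=np.linalg.norm(d-s[:,None]*z,axis=1); return s,rr
for s_ in (None,0,1):
  q=Q if s_ is None else Q[sq==s_]
  best=None
  for a in (3.14,2.8,-2.8):
    def f(p):
        s,rr=res(p,q); return np.where(s<-62,rr-45,0)
    o=least_squares(f,[585,20,a],loss="soft_l1",f_scale=2)
    if best is None or o.cost<best.cost: best=o
  s,rr=res(best.x,q); print(s_,best.x.round(3),best.cost,len(q))
  for lo in range(-100,20,6):
    kk=(s>=lo)&(s<lo+6); 
    if kk.sum(): print(lo,kk.sum(),np.percentile(rr[kk],[10,50,90]).round(1))
E
python3 fit.py
```

```text
side table z 0.48893524488432644
 cap top n 451 mean [ 547.4 -250.3   28. ] medz 28.206316109608025 mid [ 547.5 -248.3   27.3] [62.3 64.4 10.4]
379.48034429807166
top table z 2.2917562818466224
 cap top n 312 mean [ 550.3 -247.8   29.8] medz 29.839523666771743 mid [ 551.1 -248.2   30.7] [60.7 61.1 17.2]
454.6853105774263
stand rect ((629.8591918945312, 10.623489379882812), (273.2825927734375, 274.5938720703125), 30.078027725219727)
high pts 0 468 [616.  15. 165.] [669.  58. 185.]
high pts 1 604 [622.  22. 166.] [674.  60. 189.]
None [ 6.06943e+02  9.41960e+01 -4.29000e-01] 0.0 1950
-64 1 [38. 38. 38.]
-58 1 [95.6 95.6 95.6]
-52 14 [ 56.2  83.8 108. ]
-46 29 [ 72.1  91.3 121.8]
-40 41 [ 46.7  99.3 123.4]
-34 56 [ 56.5 104.  126.3]
-28 71 [ 46.5 108.6 132.6]
-22 88 [ 66.4 109.8 135.1]
-16 139 [ 48.7 112.4 137. ]
-10 200 [ 64.9 117.4 137.3]
-4 211 [ 53.8 108.9 130.6]
2 264 [ 54.4  90.1 122.2]
8 267 [ 60.   85.1 114.1]
14 301 [ 61.6  83.1 108.3]
0 [619.71  162.141   5.193] 0.0 1035
-4 5 [134.1 145.8 172.3]
2 10 [149.8 162.  180.6]
8 18 [145.8 164.3 182.7]
14 31 [143.  175.2 190.7]
1 [766.564  41.02    4.058] 0.0 915
-58 2 [67.2 70.7 74.3]
-52 1 [96.4 96.4 96.4]
-46 4 [105.2 114.9 131.2]
-40 3 [118.2 140.7 145.2]
-34 4 [103.6 104.5 157. ]
-28 7 [103.1 106.1 109.9]
-22 15 [103.8 105.3 114.4]
-16 8 [105.2 113.8 125.2]
-10 17 [105.2 117.9 131. ]
-4 30 [106.4 123.7 161.3]
2 48 [110.1 144.4 172.3]
8 40 [107.8 134.4 158.2]
14 54 [104.9 123.1 156.3]
```

```bash
cat > fit2.py <<'E'
exec(open("fit.py").read().split("for c in D:")[0])
def ray(c,u,v,z):
    m=optics.camera_model(c);R=np.array(m["R"]);C=-R.T@np.array(m["t"]).ravel();d=R.T@np.linalg.inv(np.array(m["mtx"]))@[u,v,1.];return C+d*(z-C[2])/d[2]
print("mouth top",ray("top",285.4,178,176),"side",ray("side",338.6,176.8,176))
cs=[ray("top",x/2.8+180,y/2.8+120,14) for x,y in((278,48),(400,82),(362,222),(236,187))]
for i in range(4): e=cs[(i+1)%4]-cs[i]; print(cs[i].round(),np.linalg.norm(e).round(),np.degrees(np.arctan2(e[1],e[0])).round(1))
zoff={"side":.5,"top":2.3}
P=np.concatenate([W[c].reshape(-1,3)-[0,0,zoff[c]] for c in D]); src=np.repeat([0,1],D["top"].size)
P0=P[~np.isnan(P[:,0])];src=src[~np.isnan(P[:,0])]
def fr(p,Q):
    z=np.array([.5*np.cos(p[2]),.5*np.sin(p[2]),np.cos(np.pi/6)]);d=Q-[p[0],p[1],176.];s=d@z;return s,np.linalg.norm(d-s[:,None]*z,axis=1)
for s_ in (None,0,1):
  Q0=P0 if s_ is None else P0[src==s_]
  p=np.r_[ray("top",285.4,178,176)[:2],np.radians(165)]
  for it in range(8):
    s,rr=fr(p,Q0); k=(s>-105)&(s<-60)&(abs(rr-45)<(12 if it<4 else 6)); 
    o=least_squares(lambda q:fr(q,Q0[k])[1]-45,p,loss="soft_l1",f_scale=2,x_scale=[1,1,.02]);p=o.x
  s,rr=fr(p,Q0);print(s_,p[:2].round(1),np.degrees(p[2]).round(1),k.sum(),o.cost)
  for lo in range(-108,16,6):
    kk=(s>=lo)&(s<lo+6)&(rr<65)
    if kk.sum(): print(lo,kk.sum(),np.percentile(rr[kk],[10,50,90]).round(1))
E
python3 fit2.py
```

```text
mouth top [594.51933094  30.39422749 176.        ] side [600.72022005  29.02559627 176.        ]
[745.  64.  14.] 146.0 -105.3
[707. -77.  14.] 167.0 165.4
[545. -35.  14.] 150.0 74.9
[584. 110.  14.] 168.0 -15.9
None [592.6  28.9] 169.5 528 671.8836412967922
-108 68 [42.9 46.3 60.8]
-102 103 [43.5 47.1 63.5]
-96 136 [43.2 46.5 63.1]
-90 112 [43.4 46.4 63.1]
-84 97 [42.8 46.1 62.7]
-78 82 [42.7 45.  63. ]
-72 71 [43.  45.3 51.9]
-66 97 [44.2 46.2 53.3]
-60 125 [43.6 46.  51.6]
-54 89 [42.6 44.2 47.2]
-48 145 [40.  43.4 45.9]
-42 331 [34.1 39.5 43.9]
-36 279 [24.2 30.8 36.2]
-30 67 [17.3 21.1 30.3]
-24 19 [17.6 19.1 21.7]
-18 52 [19.1 23.7 27.4]
-12 103 [19.6 23.3 26.9]
-6 214 [ 8.3 17.7 23.9]
0 85 [ 6.2 12.5 17.6]
0 [591.  29.] 169.8 390 369.4703220703028
-108 39 [43.4 45.5 47.2]
-102 47 [44.1 45.4 52.4]
-96 86 [43.4 45.8 56.2]
-90 66 [43.4 45.5 57.9]
-84 60 [42.4 45.2 60. ]
-78 62 [42.9 44.9 47. ]
-72 53 [43.7 45.2 50.3]
-66 55 [44.1 45.7 53.3]
-60 90 [43.6 45.4 50.3]
-54 54 [42.5 43.5 45.6]
-48 66 [41.7 43.6 45.4]
-42 144 [35.7 39.7 43.4]
-36 148 [22.4 30.1 35. ]
-30 41 [17.7 20.4 26.1]
-24 14 [16.9 19.5 20.8]
-18 35 [19.  22.7 24.9]
-12 40 [18.6 22.2 25.9]
-6 98 [ 9.5 18.  24. ]
0 28 [ 5.9 13.3 16.9]
1 [595.3  28.9] 167.7 133 63.897682327918695
-108 31 [44.1 46.4 62.7]
-102 52 [44.6 56.8 62.8]
-96 49 [44.1 57.7 63.8]
-90 47 [44.  58.9 64.5]
-84 35 [44.  58.6 63.7]
-78 21 [44.3 45.6 64.5]
-72 15 [45.  45.7 53.6]
-66 29 [44.4 46.2 54.2]
-60 53 [43.9 45.9 52. ]
-54 29 [44.1 44.9 46.6]
-48 55 [40.4 43.8 45.3]
-42 191 [34.8 39.6 43.5]
-36 146 [23.9 31.  37.2]
-30 33 [21.8 26.3 32. ]
-24 1 [24.4 24.4 24.4]
-18 16 [23.  24.3 26.3]
-12 53 [20.9 24.3 26.8]
-6 121 [ 9.4 18.4 23.9]
0 63 [ 6.  12.7 18. ]
6 1 [13. 13. 13.]
```

```bash
cat >> h.py <<'E'
AX=np.array([.5*np.cos(np.radians(165)),.5*np.sin(np.radians(165)),np.cos(np.pi/6)]); MOUTH=np.array([593,29.3,176.])
def Rmouth(spin=0):
    z=-AX; x=np.array([-z[1],z[0],0]);x/=np.linalg.norm(x);return np.stack([x,np.cross(z,x),z],1)@Ro.from_euler("z",spin).as_matrix()
def goal(pos,R):
    s=r.state();R0=Ro.from_euler("xyz",s["tcp_rot"]).as_matrix();d=R0.T@(np.array(pos)-s["tcp_pos"])/25
    v=Ro.from_matrix(R0.T@R).as_rotvec()/np.radians(6)
    print("d",d.round(3),"w",v.round(3),"| t",round(s["t"],2),"tcp",s["tcp_pos"].round(1),"j",s["joint_positions"].round(2),"F",s["ft_force"].round(1),"M",s["moment"].round(2),"gap",s["finger_gap"].round(1))
E
python3 - <<'E'
from h import *
goal([549,-248.5,110],Ro.from_euler("xyz",[np.pi,0,1.146]).as_matrix())
E
```

```text
Traceback (most recent call last):
  File "h.py", line 16, in goal
    print("d",d.round(3),"w",v.round(3),"| t",round(s["t"],2),"tcp",s["tcp_pos"].round(1),"j",s["joint_positions"].round(2),"F",s["ft_force"].round(1),"M",s["moment"].round(2),"gap",s["finger_gap"].round(1))
                                                                                                                                                                                      ^^^^^^^^^^^^^^^^^^^^^
AttributeError: 'float' object has no attribute 'round'
```

```bash
sed -i 's/s\["finger_gap"\].round(1)/round(s["finger_gap"],1)/' h.py
python3 - <<'E'
from h import *
goal([549,-248.5,110],Ro.from_euler("xyz",[np.pi,0,1.146]).as_matrix())
E
```

```text
d [-23.86  -26.419   4.864] w [ 0.    -0.    16.357] | t 0.9 tcp [160.5 552.2 231.6] j [ 1.08  0.16  1.6  -0.    1.39 -0.21] F [-0.5 -0.2  0.2] M [ 0. -0. -0.] gap 91.9
```

Emit:
apply_moves:
  targets:
    - {"dx": -23.86,"dy": -26.42,"dz": 4.86,"wz": 16.36,"gripper": 1}
    - {"dx": -23.86,"dy": -26.42,"dz": 4.86,"wz": 16.36,"gripper": 1}
    - {"dx": -23.86,"dy": -26.42,"dz": 4.86,"wz": 16.36,"gripper": 1}
    - {"dx": -23.86,"dy": -26.42,"dz": 4.86,"wz": 16.36,"gripper": 1}
    - {"dx": -23.86,"dy": -26.42,"dz": 4.86,"wz": 16.36,"gripper": 1}
    - {"dx": -23.86,"dy": -26.42,"dz": 4.86,"wz": 16.36,"gripper": 1}
    - {"dx": -23.86,"dy": -26.42,"dz": 4.86,"wz": 16.36,"gripper": 1}
    - {"dx": -23.86,"dy": -26.42,"dz": 4.86,"wz": 16.36,"gripper": 1}
    - {"dx": -23.86,"dy": -26.42,"dz": 4.86,"wz": 16.36,"gripper": 1}
    - {"dx": -23.86,"dy": -26.42,"dz": 4.86,"wz": 16.36,"gripper": 1}
    - {"dx": -23.86,"dy": -26.42,"dz": 4.86,"wz": 16.36,"gripper": 1}
    - {"dx": -23.86,"dy": -26.42,"dz": 4.86,"wz": 16.36,"gripper": 1}

```text
schema error: expected keys dx, dy, dz, wx, wy, wz, gripper
```

```bash
python3 - <<'E'
from h import *
goal([549,-248.5,110],Ro.from_euler("xyz",[np.pi,0,1.146]).as_matrix())
E
```

```text
d [-23.86  -26.419   4.864] w [ 0.    -0.    16.357] | t 0.9 tcp [160.5 552.2 231.6] j [ 1.08  0.16  1.6  -0.    1.39 -0.21] F [-0.5 -0.2  0.2] M [ 0. -0. -0.] gap 91.9
```

All keys needed.

Emit:
apply_moves:
  targets:
    - {"dx": -23.86,"dy": -26.42,"dz": 4.86,"wx": 0,"wy": 0,"wz": 16.36,"gripper": 1}
    - {"dx": -23.86,"dy": -26.42,"dz": 4.86,"wx": 0,"wy": 0,"wz": 16.36,"gripper": 1}
    - {"dx": -23.86,"dy": -26.42,"dz": 4.86,"wx": 0,"wy": 0,"wz": 16.36,"gripper": 1}
    - {"dx": -23.86,"dy": -26.42,"dz": 4.86,"wx": 0,"wy": 0,"wz": 16.36,"gripper": 1}
    - {"dx": -23.86,"dy": -26.42,"dz": 4.86,"wx": 0,"wy": 0,"wz": 16.36,"gripper": 1}
    - {"dx": -23.86,"dy": -26.42,"dz": 4.86,"wx": 0,"wy": 0,"wz": 16.36,"gripper": 1}
    - {"dx": -23.86,"dy": -26.42,"dz": 4.86,"wx": 0,"wy": 0,"wz": 16.36,"gripper": 1}
    - {"dx": -23.86,"dy": -26.42,"dz": 4.86,"wx": 0,"wy": 0,"wz": 16.36,"gripper": 1}
    - {"dx": -23.86,"dy": -26.42,"dz": 4.86,"wx": 0,"wy": 0,"wz": 16.36,"gripper": 1}
    - {"dx": -23.86,"dy": -26.42,"dz": 4.86,"wx": 0,"wy": 0,"wz": 16.36,"gripper": 1}
    - {"dx": -23.86,"dy": -26.42,"dz": 4.86,"wx": 0,"wy": 0,"wz": 16.36,"gripper": 1}
    - {"dx": -23.86,"dy": -26.42,"dz": 4.86,"wx": 0,"wy": 0,"wz": 16.36,"gripper": 1}

```text
t: 1.9
tcp_pos: [377.3, 104.5, 164.2]
tcp_rot: [3.14, -0.0, 1.353]
ft_force: [1.1, 1.0, -0.4]
finger_gap: 91.6
finger_force: 0.0
```

```bash
python3 - <<'E'
from h import *
goal([549,-248.5,110],Ro.from_euler("xyz",[np.pi,0,1.146]).as_matrix())
E
```

```text
d [-12.298   9.758   2.176] w [ 0.014 -0.006  1.972] | t 1.9 tcp [377.3 104.5 164.2] j [-0.04 -0.29  2.16  0.    1.27  0.18] F [ 1.1  1.  -0.4] M [-0.04  0.05 -0.  ] gap 91.6
```

Emit:
apply_moves:
  targets:
    - {"dx": -12.3,"dy": 9.76,"dz": 2.2,"wx": 0,"wy": 0,"wz": 1.97,"gripper": 1}
    - {"dx": -12.3,"dy": 9.76,"dz": 2.2,"wx": 0,"wy": 0,"wz": 1.97,"gripper": 1}
    - {"dx": -12.3,"dy": 9.76,"dz": 2.2,"wx": 0,"wy": 0,"wz": 1.97,"gripper": 1}
    - {"dx": -12.3,"dy": 9.76,"dz": 2.2,"wx": 0,"wy": 0,"wz": 1.97,"gripper": 1}
    - {"dx": -12.3,"dy": 9.76,"dz": 2.2,"wx": 0,"wy": 0,"wz": 1.97,"gripper": 1}
    - {"dx": -12.3,"dy": 9.76,"dz": 2.2,"wx": 0,"wy": 0,"wz": 1.97,"gripper": 1}
    - {"dx": -12.3,"dy": 9.76,"dz": 2.2,"wx": 0,"wy": 0,"wz": 1.97,"gripper": 1}
    - {"dx": -12.3,"dy": 9.76,"dz": 2.2,"wx": 0,"wy": 0,"wz": 1.97,"gripper": 1}
    - {"dx": -12.3,"dy": 9.76,"dz": 2.2,"wx": 0,"wy": 0,"wz": 1.97,"gripper": 1}
    - {"dx": -12.3,"dy": 9.76,"dz": 2.2,"wx": 0,"wy": 0,"wz": 1.97,"gripper": 1}
    - {"dx": -12.3,"dy": 9.76,"dz": 2.2,"wx": 0,"wy": 0,"wz": 1.97,"gripper": 1}
    - {"dx": -12.3,"dy": 9.76,"dz": 2.2,"wx": 0,"wy": 0,"wz": 1.97,"gripper": 1}

```text
t: 2.9
tcp_pos: [550.4, -246.2, 108.5]
tcp_rot: [-3.141, -0.0, 1.151]
ft_force: [-0.4, 0.4, -0.4]
finger_gap: 91.8
finger_force: 0.0
```

```bash
python3 - <<'E'
from h import *
goal([549,-248.5,20],Ro.from_euler("xyz",[np.pi,0,1.146]).as_matrix())
E
```

```text
d [-0.109 -0.01   3.54 ] w [-0.009 -0.004  0.048] | t 2.9 tcp [ 550.4 -246.2  108.5] j [-0.62  0.35  1.62  0.    1.17 -0.2 ] F [-0.4  0.4 -0.4] M [-0.08  0.14 -0.  ] gap 91.8
```

Emit:
apply_moves:
  targets:
    - {"dx": -0.11,"dy": -0.01,"dz": 1.5,"wx": 0,"wy": 0,"wz": 0.05,"gripper": 1}
    - {"dx": -0.11,"dy": -0.01,"dz": 2.8,"wx": 0,"wy": 0,"wz": 0.05,"gripper": 1}
    - {"dx": -0.11,"dy": -0.01,"dz": 3.54,"wx": 0,"wy": 0,"wz": 0.05,"gripper": 1}
    - {"dx": -0.11,"dy": -0.01,"dz": 3.54,"wx": 0,"wy": 0,"wz": 0.05,"gripper": 1}
    - {"dx": -0.11,"dy": -0.01,"dz": 3.54,"wx": 0,"wy": 0,"wz": 0.05,"gripper": 1}
    - {"dx": -0.11,"dy": -0.01,"dz": 3.54,"wx": 0,"wy": 0,"wz": 0.05,"gripper": 0.2}
    - {"dx": -0.11,"dy": -0.01,"dz": 3.54,"wx": 0,"wy": 0,"wz": 0.05,"gripper": 0.2}
    - {"dx": -0.11,"dy": -0.01,"dz": 3.54,"wx": 0,"wy": 0,"wz": 0.05,"gripper": 0.2}
    - {"dx": -0.11,"dy": -0.01,"dz": 3.54,"wx": 0,"wy": 0,"wz": 0.05,"gripper": 0.2}

```text
t: 3.65
tcp_pos: [549.2, -247.7, 20.8]
tcp_rot: [3.141, 0.0, 1.148]
ft_force: [-0.4, -0.7, -0.2]
finger_gap: 67.4
finger_force: 0.0
```

```bash
python3 - <<'E'
from h import *
goal([549,-248.5,20],Ro.from_euler("xyz",[np.pi,0,1.146]).as_matrix())
E
```

```text
d [-0.034  0.006  0.032] w [0.003 0.    0.015] | t 3.65 tcp [ 549.2 -247.7   20.8] j [-0.62  0.47  1.66  0.    1.01 -0.2 ] F [-0.4 -0.7 -0.2] M [-0.08  0.14 -0.07] gap 67.4
```

Emit:
apply_moves:
  targets:
    - {"dx": -0.03,"dy": 0,"dz": 0.03,"wx": 0,"wy": 0,"wz": 0,"gripper": -0.2}
    - {"dx": -0.03,"dy": 0,"dz": 0.03,"wx": 0,"wy": 0,"wz": 0,"gripper": -0.2}
    - {"dx": -0.03,"dy": 0,"dz": 0.03,"wx": 0,"wy": 0,"wz": 0,"gripper": -0.2}
    - {"dx": -0.03,"dy": 0,"dz": 0.03,"wx": 0,"wy": 0,"wz": 0,"gripper": -0.2}

```text
t: 3.98
tcp_pos: [549.2, -248.3, 20.5]
tcp_rot: [3.141, -0.001, 1.147]
ft_force: [-1.3, 2.2, 5.0]
finger_gap: 62.6
finger_force: 30.0
```

Emit:
apply_moves:
  targets:
    - {"dx": 0,"dy": 0,"dz": 0,"wx": 0,"wy": 0,"wz": 0,"gripper": 0.7}
    - {"dx": 0,"dy": 0,"dz": 0,"wx": 0,"wy": 0,"wz": 0,"gripper": 0.7}
    - {"dx": 0,"dy": 0,"dz": 0,"wx": 0,"wy": 0,"wz": 0,"gripper": 0.7}
    - {"dx": 0,"dy": 0,"dz": 0,"wx": 0,"wy": 0,"wz": 1.1,"gripper": 0.7}
    - {"dx": 0,"dy": 0,"dz": 0,"wx": 0,"wy": 0,"wz": 2.2,"gripper": 0.7}
    - {"dx": 0,"dy": 0,"dz": 0,"wx": 0,"wy": 0,"wz": 3.3,"gripper": 0.7}
    - {"dx": 0,"dy": 0,"dz": 0,"wx": 0,"wy": 0,"wz": 4.4,"gripper": 0.7}
    - {"dx": 0,"dy": 0,"dz": 0,"wx": 0,"wy": 0,"wz": 5.5,"gripper": 0.7}
    - {"dx": 0,"dy": 0,"dz": 0,"wx": 0,"wy": 0,"wz": 6.6,"gripper": 0.7}
    - {"dx": 0,"dy": 0,"dz": 0,"wx": 0,"wy": 0,"wz": 7.7,"gripper": 0.7}
    - {"dx": 0,"dy": 0,"dz": 0,"wx": 0,"wy": 0,"wz": 8.8,"gripper": 0.7}
    - {"dx": 0,"dy": 0,"dz": 0,"wx": 0,"wy": 0,"wz": 9.9,"gripper": 0.7}

```text
t: 4.98
tcp_pos: [548.7, -248.7, 19.4]
tcp_rot: [-3.141, 0.0, 0.105]
ft_force: [0.1, -0.3, 0.5]
finger_gap: 78.0
finger_force: 0.0
```

Emit:
apply_moves:
  targets:
    - {"dx": 0,"dy": 0,"dz": 0,"wx": 0,"wy": 0,"wz": 1.1,"gripper": 0.7}
    - {"dx": 0,"dy": 0,"dz": 0,"wx": 0,"wy": 0,"wz": 2.2,"gripper": 0.7}
    - {"dx": 0,"dy": 0,"dz": 0,"wx": 0,"wy": 0,"wz": 3.3,"gripper": 0.7}
    - {"dx": 0,"dy": 0,"dz": 0,"wx": 0,"wy": 0,"wz": 4.4,"gripper": 0.7}
    - {"dx": 0,"dy": 0,"dz": 0,"wx": 0,"wy": 0,"wz": 5.1,"gripper": 0.7}
    - {"dx": 0,"dy": 0,"dz": 0,"wx": 0,"wy": 0,"wz": 5.1,"gripper": 0.7}
    - {"dx": 0,"dy": 0,"dz": 0,"wx": 0,"wy": 0,"wz": 5.1,"gripper": -0.2}
    - {"dx": 0,"dy": 0,"dz": 0,"wx": 0,"wy": 0,"wz": 5.1,"gripper": -0.2}
    - {"dx": 0,"dy": 0,"dz": 0,"wx": 0,"wy": 0,"wz": 5.1,"gripper": -0.2}
    - {"dx": 0,"dy": 0,"dz": 0,"wx": 0,"wy": 0,"wz": 5.1,"gripper": -0.2}
    - {"dx": 0,"dy": 0,"dz": 0,"wx": 0,"wy": 0,"wz": 5.1,"gripper": -0.2}
    - {"dx": 0,"dy": 0,"dz": 0,"wx": 0,"wy": 0,"wz": 5.1,"gripper": -0.2}

```text
t: 5.98
tcp_pos: [548.8, -248.6, 19.6]
tcp_rot: [-3.142, 0.0, -0.423]
ft_force: [0.3, -0.8, -0.5]
finger_gap: 62.9
finger_force: 30.0
```

```bash
python3 - <<'E'
from h import *
goal([549,-248.5,20],Ro.from_euler("xyz",[np.pi,0,1.146]).as_matrix())
print(r.state()["finger_force"])
a=MOUTH+AX*90
print(a)
E
```

```text
d [ 0.005 -0.006 -0.015] w [-1.0000e-03  1.0000e-03 -1.4984e+01] | t 5.98 tcp [ 548.8 -248.6   19.6] j [-0.63  0.47  1.66 -0.    1.01  1.37] F [ 0.3 -0.8 -0.5] M [0.03 0.12 0.03] gap 62.9
29.99973828241309
[549.53333782  40.94685703 253.94228634]
```

Emit:
apply_moves:
  targets:
    - {"dx": 0,"dy": 0,"dz": -1,"wx": 0,"wy": 0,"wz": 0,"gripper": -0.2}
    - {"dx": 0,"dy": 0,"dz": -2.5,"wx": 0,"wy": 0,"wz": -1,"gripper": -0.2}
    - {"dx": 0,"dy": 0,"dz": -4,"wx": 0,"wy": 0,"wz": -2,"gripper": -0.2}
    - {"dx": 0,"dy": 0,"dz": -5.5,"wx": 0,"wy": 0,"wz": -3,"gripper": -0.2}
    - {"dx": 0,"dy": 0,"dz": -7,"wx": 0,"wy": 0,"wz": -4,"gripper": -0.2}
    - {"dx": 0,"dy": 0,"dz": -8.5,"wx": 0,"wy": 0,"wz": -5,"gripper": -0.2}
    - {"dx": 0,"dy": 0,"dz": -9.5,"wx": 0,"wy": 0,"wz": -6,"gripper": -0.2}
    - {"dx": 0,"dy": 0,"dz": -9.5,"wx": 0,"wy": 0,"wz": -7,"gripper": -0.2}
    - {"dx": 0,"dy": 0,"dz": -9.5,"wx": 0,"wy": 0,"wz": -8,"gripper": -0.2}

```text
t: 6.73
tcp_pos: [549.9, -249.3, 260.2]
tcp_rot: [3.137, -0.003, 0.42]
ft_force: [0.8, -0.2, -1.3]
finger_gap: 62.8
finger_force: 30.0
```

```bash
cat > fit3.py <<'E'
from h import *
exec(open("fit2.py").read().split("for s_ in")[0].split("from h import *")[-1]) if 0 else None
from scipy.optimize import least_squares
W={c:cloud(c,np.load(c+".npy")) for c in ["side","top"]}
off={"side":[-1.4,-.6,.5],"top":[1.9,.7,2.1]}
P0=np.concatenate([W[c].reshape(-1,3)-off[c] for c in W]);P0=P0[~np.isnan(P0[:,0])]
def fr(p,Q,a):
    z=np.array([.5*np.cos(a),.5*np.sin(a),np.cos(np.pi/6)]);d=Q-[p[0],p[1],176.];s=d@z;return s,np.linalg.norm(d-s[:,None]*z,axis=1)
for deg in (163,165,167,169):
  a=np.radians(deg);p=np.array([593,29.3])
  for it in range(8):
    s,rr=fr(p,P0,a);k=(s>-105)&(s<-58)&(abs(rr-45)<(10 if it<4 else 5))
    o=least_squares(lambda q:fr(q,P0[k],a)[1]-45,p,loss="soft_l1",f_scale=2);p=o.x
  print(deg,p.round(1),k.sum(),round(o.cost/k.sum(),3))
  s,rr=fr(p,P0,a)
  # front end: centroid of ring points near mouth
  k=(s>-12)&(s<-1)&(rr<30);z=np.array([.5*np.cos(a),.5*np.sin(a),np.cos(np.pi/6)])
  o2=least_squares(lambda q:fr(q,P0[k],a)[1]-24,p,loss="soft_l1",f_scale=2);print("  ring fit",o2.x.round(1))
k=(s>-12)&(rr<28);print(np.percentile(s[k],[50,80,90,95,99]))
E
python3 fit3.py; python3 - <<'E'
from h import *
goal(MOUTH+AX*69.6,Rmouth(0))
E
```

```text
163 [594.   33.6] 565 1.168
  ring fit [592.7  32.8]
165 [593.6  32.3] 562 1.101
  ring fit [592.7  32.3]
167 [593.3  30.9] 558 1.068
  ring fit [592.7  31.8]
169 [593.1  29.6] 551 1.047
  ring fit [592.6  31.5]
[-2.49771052  0.32238254  1.27772799  2.35384107  4.15106404]
d [  5.032 -10.355   0.923] w [-4.613  2.217 -8.291] | t 6.73 tcp [ 549.9 -249.3  260.2] j [-0.63  0.21  1.48  0.    1.44  0.53] F [ 0.8 -0.2 -1.3] M [-0.04  0.1  -0.  ] gap 62.8
```

```bash
sed -i 's/593,29.3,176/593,31.3,176/; s/radians(165)/radians(165.5)/g' h.py; python3 - <<'E'
from h import *
goal(MOUTH+AX*69.6,Rmouth(0))
E
```

```text
d [  5.057 -10.419   0.923] w [-4.606  2.239 -8.372] | t 6.73 tcp [ 549.9 -249.3  260.2] j [-0.63  0.21  1.48  0.    1.44  0.53] F [ 0.8 -0.2 -1.3] M [-0.04  0.1  -0.  ] gap 62.8
```

Emit:
apply_moves:
  targets:
    - {"dx": 5.06,"dy": -10.42,"dz": 0.92,"wx": -4.61,"wy": 2.24,"wz": -8.37,"gripper": -0.2}
    - {"dx": 5.06,"dy": -10.42,"dz": 0.92,"wx": -4.61,"wy": 2.24,"wz": -8.37,"gripper": -0.2}
    - {"dx": 5.06,"dy": -10.42,"dz": 0.92,"wx": -4.61,"wy": 2.24,"wz": -8.37,"gripper": -0.2}
    - {"dx": 5.06,"dy": -10.42,"dz": 0.92,"wx": -4.61,"wy": 2.24,"wz": -8.37,"gripper": -0.2}
    - {"dx": 5.06,"dy": -10.42,"dz": 0.92,"wx": -4.61,"wy": 2.24,"wz": -8.37,"gripper": -0.2}
    - {"dx": 5.06,"dy": -10.42,"dz": 0.92,"wx": -4.61,"wy": 2.24,"wz": -8.37,"gripper": -0.2}
    - {"dx": 5.06,"dy": -10.42,"dz": 0.92,"wx": -4.61,"wy": 2.24,"wz": -8.37,"gripper": -0.2}
    - {"dx": 5.06,"dy": -10.42,"dz": 0.92,"wx": -4.61,"wy": 2.24,"wz": -8.37,"gripper": -0.2}
    - {"dx": 5.06,"dy": -10.42,"dz": 0.92,"wx": -4.61,"wy": 2.24,"wz": -8.37,"gripper": -0.2}
    - {"dx": 5.06,"dy": -10.42,"dz": 0.92,"wx": -4.61,"wy": 2.24,"wz": -8.37,"gripper": -0.2}
    - {"dx": 5.06,"dy": -10.42,"dz": 0.92,"wx": -4.61,"wy": 2.24,"wz": -8.37,"gripper": -0.2}
    - {"dx": 5.06,"dy": -10.42,"dz": 0.92,"wx": -4.61,"wy": 2.24,"wz": -8.37,"gripper": -0.2}

```text
t: 7.73
tcp_pos: [560.2, 40.2, 234.6]
tcp_rot: [2.622, -0.002, 1.31]
ft_force: [-0.4, -0.0, -0.5]
finger_gap: 63.1
finger_force: 30.0
```

```bash
python3 - <<'E'
from h import *
goal(MOUTH+AX*69.6,Rmouth(0))
im,d=optics.read_camera("side");np.save("side2.npy",d)
cv2.imwrite("pics/c.png",cv2.resize(im[120:260,260:440],None,fx=4,fy=4,interpolation=2))
goal(MOUTH+AX*31.6,Rmouth(0))
E
```

```text
d [-0.018  0.005 -0.073] w [-0.041  0.017 -0.071] | t 7.73 tcp [560.2  40.2 234.6] j [-0.1  -0.23  2.05 -0.11  0.81  0.21] F [-0.4 -0.  -0.5] M [0.09 0.4  0.04] gap 63.1
d [-0.011  0.004  1.446] w [-0.039  0.018 -0.071] | t 7.78 tcp [560.3  40.1 234.7] j [-0.1  -0.23  2.05 -0.11  0.81  0.21] F [ 0.5  1.2 -1.5] M [ 0.02  0.39 -0.01] gap 62.7
```

View pics/c.png

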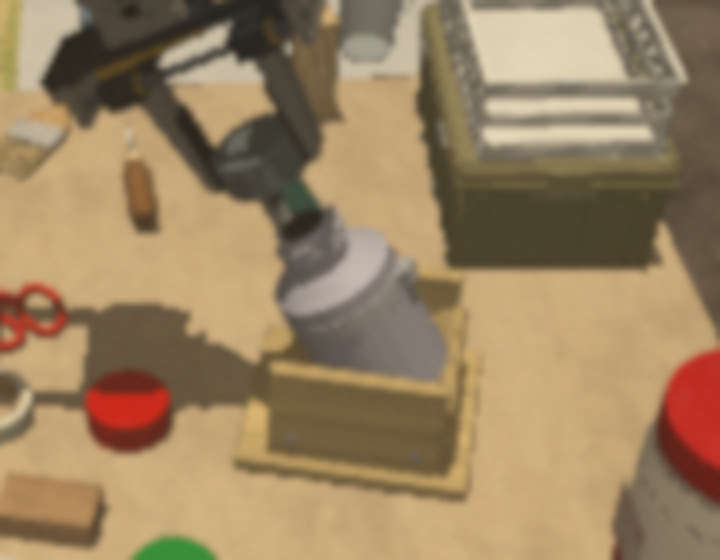

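Emit:
apply_moves:
  targets:
    - {"dx": -0.01,"dy": 0,"dz": 0.8,"wx": -0.04,"wy": 0.02,"wz": 0,"gripper": -0.2}
    - {"dx": -0.01,"dy": 0,"dz": 1.4,"wx": -0.04,"wy": 0.02,"wz": 0,"gripper": -0.2}
    - {"dx": -0.01,"dy": 0,"dz": 1.7,"wx": -0.04,"wy": 0.02,"wz": 0,"gripper": -0.2}
    - {"dx": -0.01,"dy": 0,"dz": 1.8,"wx": -0.04,"wy": 0.02,"wz": 0,"gripper": -0.2}
    - {"dx": -0.01,"dy": 0,"dz": 1.88,"wx": -0.04,"wy": 0.02,"wz": 0,"gripper": -0.2}
    - {"dx": -0.01,"dy": 0,"dz": 1.96,"wx": -0.04,"wy": 0.02,"wz": 0,"gripper": -0.2}
    - {"dx": -0.01,"dy": 0,"dz": 1.96,"wx": -0.04,"wy": 0.02,"wz": 0,"gripper": -0.2}

```text
t: 8.37
tcp_pos: [583.6, 34.3, 192.2]
tcp_rot: [2.618, -0.004, 1.313]
ft_force: [0.1, 0.4, -1.1]
finger_gap: 63.0
finger_force: 30.0
```

```bash
cat >> h.py <<'E'
def st():
    s=r.state();R=Ro.from_euler("xyz",s["tcp_rot"]).as_matrix();d=s["tcp_pos"]-MOUTH;R0=Rmouth(0);q=R0.T@d
    e=Ro.from_matrix(R0.T@R).as_euler("ZYX",degrees=True)
    print("t",round(s["t"],2),"rim",round(-q[2]-19.6,2),"lat(tool0)",q[:2].round(2),"spin",e[0].round(1),"tilt",e[1:].round(2),"Ftool",(R.T@s["ft_force"]).round(1),"Mtool",(R.T@s["moment"]).round(2),"j6",s["joint_positions"][5].round(2),"gap",round(s["finger_gap"],1))
E
python3 -c "
from h import *
st()"
```

```text
t 8.37 rim -0.68 lat(tool0) [ 0.55 -0.43] spin 0.3 tilt [ 0.05 -0.03] Ftool [ 0.4 -0.6  0.9] Mtool [ 0.4  -0.08 -0.02] j6 0.21 gap 63.0
```

Emit:
apply_moves:
  targets:
    - {"dx": 0,"dy": 0,"dz": 0.06,"wx": 0,"wy": 0,"wz": 0,"gripper": -0.2}
    - {"dx": 0,"dy": 0,"dz": 0.12,"wx": 0,"wy": 0,"wz": 0,"gripper": -0.2}
    - {"dx": 0,"dy": 0,"dz": 0.18,"wx": 0,"wy": 0,"wz": 0,"gripper": -0.2}
    - {"dx": 0,"dy": 0,"dz": 0.24,"wx": 0,"wy": 0,"wz": 0,"gripper": -0.2}
    - {"dx": 0,"dy": 0,"dz": 0.24,"wx": 0,"wy": 0,"wz": 0,"gripper": -0.2}

```text
t: 8.78
tcp_pos: [586.1, 33.6, 186.2]
tcp_rot: [2.619, -0.004, 1.313]
ft_force: [-0.2, 0.7, -1.5]
finger_gap: 63.0
finger_force: 30.0
```

```bash
sed -i 's/round(-q\[2\]-19.6,2)/round(q[2]+19.6,2)/' h.py
python3 -c "
from h import *
st()"
```

```text
t 8.78 rim 7.18 lat(tool0) [ 0.55 -1.2 ] spin 0.3 tilt [0.04 0.04] Ftool [ 0.6 -1.1  1.1] Mtool [ 0.39 -0.1  -0.05] j6 0.21 gap 63.0
```

Emit:
apply_moves:
  targets:
    - {"dx": 0,"dy": 0.01,"dz": 0.04,"wx": 0,"wy": 0,"wz": 0,"gripper": -0.2}
    - {"dx": 0,"dy": 0.02,"dz": 0.08,"wx": 0,"wy": 0,"wz": 0,"gripper": -0.2}
    - {"dx": 0,"dy": 0.03,"dz": 0.12,"wx": 0,"wy": 0,"wz": 0,"gripper": -0.2}
    - {"dx": 0,"dy": 0.03,"dz": 0.12,"wx": 0,"wy": 0,"wz": 0,"gripper": -0.2}

```text
t: 9.12
tcp_pos: [588.1, 33.2, 184.6]
tcp_rot: [2.619, -0.003, 1.313]
ft_force: [-5.5, 0.3, 4.8]
finger_gap: 63.1
finger_force: 30.0
```

```bash
python3 -c "
from h import *
st()"
```

```text
t 9.12 rim 9.53 lat(tool0) [ 0.63 -0.18] spin 0.3 tilt [0.04 0.05] Ftool [-1.1 -2.3 -6.8] Mtool [ 0.86 -0.25 -0.03] j6 0.21 gap 63.1
```

Emit:
apply_moves:
  targets:
    - {"dx": 0,"dy": 0,"dz": 0,"wx": 0,"wy": 0,"wz": -1,"gripper": -0.2}
    - {"dx": 0,"dy": 0,"dz": 0,"wx": 0,"wy": 0,"wz": -2,"gripper": -0.2}
    - {"dx": 0,"dy": 0,"dz": 0,"wx": 0,"wy": 0,"wz": -3,"gripper": -0.2}
    - {"dx": 0,"dy": 0,"dz": 0,"wx": 0,"wy": 0,"wz": -3,"gripper": -0.2}

```text
t: 9.45
tcp_pos: [589.1, 33.4, 185.9]
tcp_rot: [2.637, 0.154, 1.591]
ft_force: [-2.8, 1.2, 5.7]
finger_gap: 62.8
finger_force: 30.0
```

```bash
python3 -c "
from h import *
st()"
```

```text
t 9.45 rim 8.91 lat(tool0) [1.04 1.24] spin -17.9 tilt [ 0.05 -0.15] Ftool [ 0.3  0.4 -6.5] Mtool [ 0.43  0.26 -0.13] j6 -0.1 gap 62.8
```

Emit:
apply_moves:
  targets:
    - {"dx": 0,"dy": 0,"dz": 0,"wx": 0,"wy": 0,"wz": -1,"gripper": -0.2}
    - {"dx": 0,"dy": 0,"dz": 0,"wx": 0,"wy": 0,"wz": -2,"gripper": -0.2}
    - {"dx": 0,"dy": 0,"dz": 0,"wx": 0,"wy": 0,"wz": -3,"gripper": -0.2}
    - {"dx": 0,"dy": 0,"dz": 0,"wx": 0,"wy": 0,"wz": -3,"gripper": -0.2}

```text
t: 9.78
tcp_pos: [588.4, 33.1, 184.3]
tcp_rot: [2.703, 0.296, 1.877]
ft_force: [-0.1, -0.8, -0.3]
finger_gap: 62.9
finger_force: 30.0
```

```bash
python3 -c "
from h import *
st()"
```

```text
t 9.78 rim 9.93 lat(tool0) [ 0.59 -0.14] spin -35.8 tilt [ 0.04 -0.03] Ftool [-0.6 -0.5  0.3] Mtool [0.24 0.18 0.  ] j6 -0.42 gap 62.9
```

Emit:
apply_moves:
  targets:
    - {"dx": 0,"dy": 0,"dz": 0.05,"wx": 0,"wy": 0,"wz": 0,"gripper": -0.2}
    - {"dx": 0,"dy": 0,"dz": 0.1,"wx": 0,"wy": 0,"wz": 0,"gripper": -0.2}
    - {"dx": 0,"dy": 0,"dz": 0.13,"wx": 0,"wy": 0,"wz": 0,"gripper": -0.2}
    - {"dx": 0,"dy": 0,"dz": 0.13,"wx": 0,"wy": 0,"wz": 0,"gripper": -0.2}

```text
t: 10.12
tcp_pos: [589.8, 32.6, 181.0]
tcp_rot: [2.703, 0.294, 1.873]
ft_force: [0.4, 0.2, -1.0]
finger_gap: 62.9
finger_force: 30.0
```

```bash
python3 -c "
from h import *
st()"
```

```text
t 10.12 rim 13.51 lat(tool0) [ 0.46 -0.46] spin -35.6 tilt [0.05 0.01] Ftool [ 0.3 -0.   1.1] Mtool [ 0.24  0.15 -0.01] j6 -0.41 gap 62.9
```

Already over 3.5 mm of drop with no contact; press on gently.

Emit:
apply_moves:
  targets:
    - {"dx": 0,"dy": 0,"dz": 0.04,"wx": 0,"wy": 0,"wz": 0,"gripper": -0.2}
    - {"dx": 0,"dy": 0,"dz": 0.08,"wx": 0,"wy": 0,"wz": 0,"gripper": -0.2}
    - {"dx": 0,"dy": 0,"dz": 0.08,"wx": 0,"wy": 0,"wz": 0,"gripper": -0.2}

```text
t: 10.37
tcp_pos: [590.6, 32.5, 180.4]
tcp_rot: [2.703, 0.295, 1.874]
ft_force: [-8.1, 1.5, 6.7]
finger_gap: 62.7
finger_force: 30.0
```

```bash
python3 -c "
from h import *
st()"
```

```text
t 10.37 rim 14.51 lat(tool0) [ 0.59 -0.05] spin -35.7 tilt [0.05 0.02] Ftool [ 1.8 -3.4 -9.9] Mtool [1.04 0.32 0.03] j6 -0.41 gap 62.7
```

Emit:
apply_moves:
  targets:
    - {"dx": 0,"dy": 0,"dz": 0.01,"wx": 0,"wy": 0,"wz": 1,"gripper": -0.2}
    - {"dx": 0,"dy": 0,"dz": 0.02,"wx": 0,"wy": 0,"wz": 2,"gripper": -0.2}
    - {"dx": 0,"dy": 0,"dz": 0.04,"wx": 0,"wy": 0,"wz": 3,"gripper": -0.2}
    - {"dx": 0,"dy": 0,"dz": 0.05,"wx": 0,"wy": 0,"wz": 4,"gripper": -0.2}
    - {"dx": 0,"dy": 0,"dz": 0.05,"wx": 0,"wy": 0,"wz": 4,"gripper": -0.2}

```text
t: 10.78
tcp_pos: [592.2, 32.2, 179.8]
tcp_rot: [2.625, 0.099, 1.492]
ft_force: [-1.9, -0.2, 4.8]
finger_gap: 62.4
finger_force: 30.0
```

```bash
python3 -c "
from h import *
st()"
```

```text
t 10.78 rim 15.8 lat(tool0) [0.67 1.07] spin -11.5 tilt [ 0.04 -0.12] Ftool [-0.8  0.7 -5.1] Mtool [ 0.42 -0.04  0.08] j6 0.01 gap 62.4
```

Emit:
apply_moves:
  targets:
    - {"dx": 0,"dy": 0,"dz": 0.014,"wx": 0,"wy": 0,"wz": 1,"gripper": -0.2}
    - {"dx": 0,"dy": 0,"dz": 0.028,"wx": 0,"wy": 0,"wz": 2,"gripper": -0.2}
    - {"dx": 0,"dy": 0,"dz": 0.042,"wx": 0,"wy": 0,"wz": 3,"gripper": -0.2}
    - {"dx": 0,"dy": 0,"dz": 0.056,"wx": 0,"wy": 0,"wz": 4,"gripper": -0.2}
    - {"dx": 0,"dy": 0,"dz": 0.07,"wx": 0,"wy": 0,"wz": 5,"gripper": -0.2}
    - {"dx": 0,"dy": 0,"dz": 0.084,"wx": 0,"wy": 0,"wz": 6,"gripper": -0.2}
    - {"dx": 0,"dy": 0,"dz": 0.084,"wx": 0,"wy": 0,"wz": 6,"gripper": -0.2}

```text
t: 11.37
tcp_pos: [593.2, 32.0, 177.9]
tcp_rot: [2.656, -0.209, 0.945]
ft_force: [-2.5, 1.5, 4.9]
finger_gap: 63.2
finger_force: 30.0
```

```bash
python3 -c "
from h import *
st()"
```

```text
t 11.37 rim 17.94 lat(tool0) [0.72 1.03] spin 24.3 tilt [ 0.11 -0.08] Ftool [ 0.8 -0.3 -5.6] Mtool [ 0.22 -0.23 -0.01] j6 0.63 gap 63.2
```

Emit:
apply_moves:
  targets:
    - {"dx": 0,"dy": 0,"dz": 0.014,"wx": 0,"wy": 0,"wz": 1,"gripper": -0.2}
    - {"dx": 0,"dy": 0,"dz": 0.028,"wx": 0,"wy": 0,"wz": 2,"gripper": -0.2}
    - {"dx": 0,"dy": 0,"dz": 0.042,"wx": 0,"wy": 0,"wz": 3,"gripper": -0.2}
    - {"dx": 0,"dy": 0,"dz": 0.056,"wx": 0,"wy": 0,"wz": 4,"gripper": -0.2}
    - {"dx": 0,"dy": 0,"dz": 0.07,"wx": 0,"wy": 0,"wz": 5,"gripper": -0.2}
    - {"dx": 0,"dy": 0,"dz": 0.07,"wx": 0,"wy": 0,"wz": 5,"gripper": -0.2}

```text
t: 11.87
tcp_pos: [594.0, 31.8, 176.4]
tcp_rot: [2.816, -0.42, 0.44]
ft_force: [-3.0, 2.0, 5.0]
finger_gap: 62.9
finger_force: 30.0
```

```bash
python3 -c "
from h import *
st()"
```

```text
t 11.87 rim 19.69 lat(tool0) [0.7  0.93] spin 54.3 tilt [ 0.12 -0.01] Ftool [ 0.3 -1.2 -6.1] Mtool [ 0.23 -0.3  -0.  ] j6 1.16 gap 62.9
```

Emit:
apply_moves:
  targets:
    - {"dx": 0,"dy": 0,"dz": 0.014,"wx": 0,"wy": 0,"wz": 1,"gripper": -0.2}
    - {"dx": 0,"dy": 0,"dz": 0.028,"wx": 0,"wy": 0,"wz": 2,"gripper": -0.2}
    - {"dx": 0,"dy": 0,"dz": 0.042,"wx": 0,"wy": 0,"wz": 3,"gripper": -0.2}
    - {"dx": 0,"dy": 0,"dz": 0.042,"wx": 0,"wy": 0,"wz": 3,"gripper": -0.2}

```text
t: 12.2
tcp_pos: [594.7, 31.6, 176.2]
tcp_rot: [2.968, -0.499, 0.101]
ft_force: [-6.3, 0.8, 8.2]
finger_gap: 62.9
finger_force: 30.0
```

```bash
python3 -c "
from h import *
st()"
```

```text
t 12.2 rim 20.2 lat(tool0) [0.76 1.45] spin 72.3 tilt [0.15 0.02] Ftool [ -1.5   0.3 -10.3] Mtool [-0.04 -0.53  0.02] j6 1.47 gap 62.9
```

Emit:
apply_moves:
  targets:
    - {"dx": 0,"dy": 0,"dz": 0.01,"wx": 0,"wy": 0,"wz": 1,"gripper": -0.2}
    - {"dx": 0,"dy": 0,"dz": 0.02,"wx": 0,"wy": 0,"wz": 2,"gripper": -0.2}
    - {"dx": 0,"dy": 0,"dz": 0.02,"wx": 0,"wy": 0,"wz": 2,"gripper": -0.2}

```text
t: 12.45
tcp_pos: [594.6, 31.7, 176.1]
tcp_rot: [3.084, -0.523, -0.137]
ft_force: [-10.9, 1.7, 14.5]
finger_gap: 63.0
finger_force: 30.0
```

```bash
python3 -c "
from h import *
st()"
```

```text
t 12.45 rim 20.27 lat(tool0) [0.84 1.33] spin 84.3 tilt [0.11 0.04] Ftool [ -2.3   0.9 -18.1] Mtool [-0.45 -0.93  0.32] j6 1.68 gap 63.0
```

Emit:
apply_moves:
  targets:
    - {"dx": 0,"dy": 0,"dz": -0.02,"wx": 0,"wy": 0,"wz": 1,"gripper": -0.2}
    - {"dx": 0,"dy": 0,"dz": -0.02,"wx": 0,"wy": 0,"wz": 2,"gripper": -0.2}
    - {"dx": 0,"dy": 0,"dz": -0.02,"wx": 0,"wy": 0,"wz": 2,"gripper": -0.2}

```text
t: 12.7
tcp_pos: [594.0, 31.2, 175.8]
tcp_rot: [-3.08, -0.521, -0.377]
ft_force: [-10.1, -2.3, 11.7]
finger_gap: 63.0
finger_force: 30.0
```

```bash
python3 -c "
from h import *
st()"
```

```text
t 12.7 rim 20.26 lat(tool0) [0.11 0.78] spin 96.1 tilt [ 0.05 -0.03] Ftool [ -1.6   5.  -14.8] Mtool [-1.15 -0.71  0.17] j6 1.89 gap 63.0
```

Emit:
apply_moves:
  targets:
    - {"dx": 0,"dy": 0,"dz": -0.02,"wx": 0,"wy": 0,"wz": 1,"gripper": -0.2}
    - {"dx": 0,"dy": 0,"dz": -0.02,"wx": 0,"wy": 0,"wz": 2,"gripper": -0.2}

```text
t: 12.87
tcp_pos: [594.0, 30.8, 175.9]
tcp_rot: [-2.966, -0.498, -0.612]
ft_force: [-2.0, -3.4, 3.5]
finger_gap: 63.2
finger_force: 30.0
```

```bash
python3 -c "
from h import *
st()"
```

```text
t 12.87 rim 20.26 lat(tool0) [-0.19  0.87] spin 108.0 tilt [ 0.12 -0.04] Ftool [ 2.   3.4 -3.6] Mtool [-0.82  0.02 -1.25] j6 2.1 gap 63.2
```

Emit:
apply_moves:
  targets:
    - {"dx": 0,"dy": 0,"dz": -0.02,"wx": 0,"wy": 0,"wz": 1,"gripper": -0.2}

```text
t: 12.95
tcp_pos: [593.5, 31.1, 175.6]
tcp_rot: [-2.911, -0.475, -0.729]
ft_force: [-1.2, -0.4, -0.3]
finger_gap: 62.7
finger_force: 30.0
```

```bash
python3 -c "
from h import *
st()"
```

```text
t 12.95 rim 20.17 lat(tool0) [-0.08  0.26] spin 114.1 tilt [ 0.06 -0.04] Ftool [-0.7  1.1 -0.3] Mtool [-0.2  -0.53 -1.15] j6 2.2 gap 62.7
```

Emit:
apply_moves:
  targets:
    - {"dx": 0,"dy": 0,"dz": -0.01,"wx": 0,"wy": 0,"wz": -0.5,"gripper": -0.2}
    - {"dx": 0,"dy": 0,"dz": -0.01,"wx": 0,"wy": 0,"wz": -0.5,"gripper": 0.8}
    - {"dx": 0,"dy": 0,"dz": -0.01,"wx": 0,"wy": 0,"wz": -0.5,"gripper": 0.8}
    - {"dx": 0,"dy": 0,"dz": -0.01,"wx": 0,"wy": 0,"wz": -0.5,"gripper": 0.8}
    - {"dx": 0,"dy": 0,"dz": -0.01,"wx": 0,"wy": 0,"wz": -0.5,"gripper": 0.8}
    - {"dx": 0,"dy": 0,"dz": -0.5,"wx": 0,"wy": 0,"wz": -0.5,"gripper": 0.8}
    - {"dx": 0,"dy": 0,"dz": -1.5,"wx": 0,"wy": 0,"wz": -0.5,"gripper": 0.8}
    - {"dx": 0,"dy": 0,"dz": -3,"wx": 0,"wy": 0,"wz": -0.5,"gripper": 0.8}
    - {"dx": 0,"dy": 0,"dz": -4.5,"wx": 0,"wy": 0,"wz": -0.5,"gripper": 0.8}
    - {"dx": 0,"dy": 0,"dz": -6,"wx": 0,"wy": 0,"wz": -0.5,"gripper": 0.8}
    - {"dx": 0,"dy": 0,"dz": -6,"wx": 0,"wy": 0,"wz": -0.5,"gripper": 0.8}

```text
t: 13.87
tcp_pos: [522.1, 51.1, 314.4]
tcp_rot: [-2.925, -0.496, -0.679]
ft_force: [0.8, -0.3, 0.1]
finger_gap: 82.6
finger_force: 0.0
```

```bash
python3 - <<'E'
from h import *
st()
im,d=optics.read_camera("side");W=cloud("side",d).reshape(-1,3)-[-1.4,-.6,.5]
cv2.imwrite("pics/d.png",cv2.resize(im[120:260,260:440],None,fx=4,fy=4,interpolation=2))
im,d=optics.read_camera("top");W2=cloud("top",d).reshape(-1,3)-[1.9,.7,2.1]
for w_ in (W,W2):
    q=w_-MOUTH; s=q@AX; rr=np.linalg.norm(q-s[:,None]*AX,axis=1);k=(s>2)&(s<20)&(rr<27);p=q[k]
    _,_,v=np.linalg.svd(p-p.mean(0));n=v[2]*np.sign(v[2]@AX);print(k.sum(),"top s",np.median(s[k]),"tilt deg",np.degrees(np.arccos(n@AX)),(p-np.outer(s[k],AX)).mean(0))
E
```

```text
t 13.87 rim -137.12 lat(tool0) [1.43 5.44] spin 111.3 tilt [0.65 0.47] Ftool [ 0.8 -0.2  0.3] Mtool [-0.15 -0.28 -0.01] j6 2.14 gap 82.6
144 top s 7.339955413798149 tilt deg 0.4678517860979852 [ 0.43476624 -0.71048883  0.34572318]
245 top s 6.908249035246805 tilt deg 0.9345010819664995 [ 0.12106516 -0.27095719  0.10683937]
```

View pics/d.png

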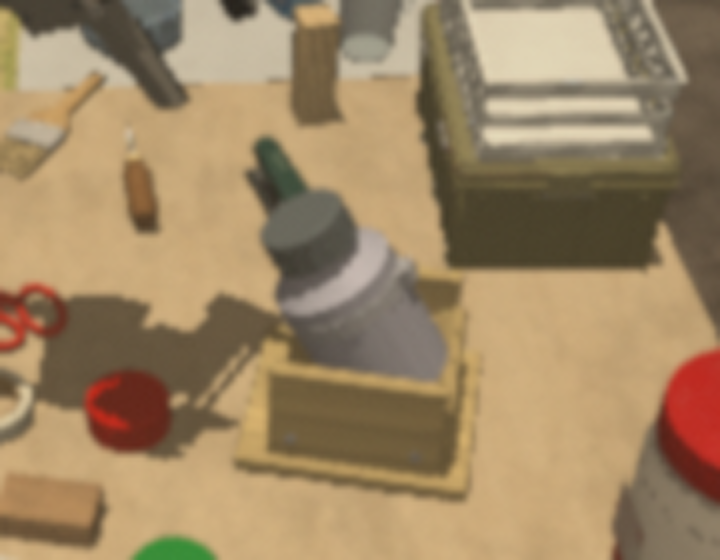

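The cap (310,230) sits square on the neck. Its top is 7 to 8 mm above the mouth plane, which matches home, and the gripper is clear.

```bash
python3 -c "
from h import *
print(r.hand_in())"
```

```text
the job is handed in; nothing more can be done
None
```

The grey cap is screwed fully home on the canister and released. It hit a firm stop at over 1 N m, and the cameras put it square with its rim about 20 mm below the mouth. The job was handed in at about 14 s; no verdict came back.

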